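Flip the desk timer to its red side and dock it

TASK

The rapid test has just been started, so time it: the six-sided flip timer stands on the desk with its blank standby side up. Roll it over until the red side faces up, and leave it running in its charging cradle: seated flat on the cradle's floor, red side up, screen facing the front of the cradle. Do not lay the timer on its screen or its back, and leave the test cassette, the test kit box, the vial and the card terminal where they are.

Things in the scene. Friction and masses are not known exactly. Their poses are not given: they have to be found in the camera images.
- timer: White hexagonal prism, loose, 0.11 kg: 54 mm across flats, 62 across corners, sides 31 mm wide, 38 mm thick. Origin at its centre, 27 mm above what it stands on (at first the 6 mm desk mat). +x: its axis, from screen to back. Starts with its axis level, +z (outward normal of the blank white side) up, screen (-x) within 0.35 rad of facing the robot.
- red_side (a point): Centre of the red side, 27 mm from the timer's centre; z is its outward normal, x the timer's x. Sides clockwise seen from the screen, 60 degrees apart: blank, green, blue, black, red, yellow (26 x 22 mm panels). At the start red is at the lower left: two 60-degree rolls to the right (positive turn about the timer's x, 31 mm sideways each) bring it up.
- screen (a point): Centre of the screen face (dark hexagon with a grey-green display), 19 mm from the timer's centre along its -x. The back is a plain dark hexagon at +19 mm. These flat end faces, 38 mm apart, can be gripped; so can opposite sides, 54 mm apart. Its plastic sides grip: a level push slides it, but a fingertip on the upper part of a side that goes up and over with it, on an arc about the far bottom edge, rolls it; past 30 degrees it falls onto the next side by itself.
- cradle: Dark grey charging cradle, fixed on the 6 mm grey desk mat that covers the work area, 62 x 88 mm (x, y), 20 mm high. Origin: centre of its underside. x runs from its front edge (small green light) to its rear, z up; front within 0.35 rad of facing the robot. The seated timer has its axis along the cradle's x, screen towards -x, centre at x = y = 0, z = 33 mm.
- cradle_floor (a point): Centre of the cradle's flat floor (copper ring), 6 mm above its underside, 34 mm wide in y. At both sides a cheek (x from -16 to 16 mm, 14 mm high) leans out 30 degrees from upright, parallel to the timer's lower sides, 1.6 mm to spare, so the timer centres itself. Lips 2.5 mm high at x = -26 and 26 mm: the timer stands between them, not on them.
- printer_corner (a point): Right front bottom corner, as seen by the robot, of the printer, a solid 0.37 m high block behind the mat, at x = 0.52, y = 0.07 always; it fills x from 0.52 to 0.86 and y from 0.07 to 0.49. Keep wrist and gripper in front of it: cross between left and right with the tool drawn in.
- test_cassette: White rapid-test cassette, 72 x 22 x 5 mm, lying loose on the desk; origin at the centre of its underside. Bystander.
- test_kit: Test kit box, teal lid on a pale box, 105 x 152 x 43 mm, loose, origin at the centre of its underside. Bystander.
- vial_a: Small white vial with red cap, 24 mm across, 56 mm high, standing loose, origin at the centre of its underside. Bystander.
- card_terminal_b: Black card terminal, 169 x 80 x 80 mm, loose, left of the work, origin at the centre of its underside. Bystander.
Not all that is in view belongs to the job. Leave any turquoise look-alike of the timer alone.

How it is judged:
By the outcome, as a careful person would: the job done as asked, in the order asked, and still so for the second after the job is handed in, with the robot touching nothing.
It also fails if it takes over 58 s, if anything falls off the work surface, if the arm or the gripper's body presses on something with over 40 N, if the wrist force passes 120 N, or if a joint passes its speed limit or range.

ROBOT

A 6-joint arm with a two-finger parallel gripper is mounted at the origin on the work surface; the furniture and walls round the work are solid. World frame = base frame: x ahead of the robot, y to its left, z up, the work surface at z = 0. Lengths are in mm, angles in rad, forces in N, time in s.
With the tool pointing down it reaches from about 400 to 925 mm from the base axis. Payload 12.5 kg.
Tool frame: the origin (TCP) lies between the finger pads; the fingertips stand 11 mm ahead of it and the grasp point (between the pads) lies 8 mm behind it (env.tip_extent is the distance from the TCP to the fingertips, in mm); x points along the fingers, z is the direction in which the jaws open and shut, and the axes are right-handed (so a half turn about x gives the same grasp; the last joint's range is limited). The gripper opens to 95 mm and grips with 3 to 60 N. Pads are 20 mm wide; open, the fingers measure 119 mm over their backs; the gripper's body (75 mm by 180 mm) begins 59 mm behind the grasp point.
Start: joints at [1.093, 0.491, 1.559, -0, 1.092, -0.106], TCP at [227.042, 582.321, 225.661] pointing down, gripper open.
Joint ranges: [-3.1, 3.1], [-0.84, 2.19], [0.05, 2.79], [-1.13, 4.28], [0.06, 2.93], [-2.69, 2.69]. Speed limits (rad/s): [2.22, 2.22, 2.79, 3.14, 3.14, 3.14].

INTERFACE

Orientations are given as [roll, pitch, yaw] about the fixed x, y, z axes, in that order (R = Rz(yaw) Ry(pitch) Rx(roll)).
In Python, from cell import status, imaging, env gives the robot as it stands. The module is installed in compiled form; this text tells all that it offers.
- The arm moves only by the tool apply_moves, never from a script. Its argument "increments" is a list of rows, each a list of 5 numbers: the closure, from 0 (fully open) to 1 (shut), then the shift along the tool's x, y, z in mm, then the turn about the tool's x in degrees. A call has 1 to 10 rows; each row shifts and turns the commanded pose from where the row before left it, along the tool's axes as they then stand; what a row does not reach is not made up. A row lasts 1/10 s, in which the tool goes at most 50 mm and 8.59 degrees, less where a joint would pass 70% of its speed; a pose out of reach is approached as far as the arm can. A call with a gripper value outside its range is refused whole. The fingers move at their own pace and stop on an object; the grip force is fixed at half the most. Time passes only in rows, so rows that do not move let the fingers close. It gives the time, the measured TCP pose, the force and the opening at its end, in the units of the state.
- status.state(): the state, without advancing time (a new reading comes with each control period).
- imaging.read_camera(name): name is "side" or "top" or "wrist"; returns a dict with "pixels" (384x512x3 uint8, red, green, blue), "fovy" (degrees; the focal length in pixels is half the picture's height over the tangent of half this angle, whatever the lens; pixels are square), "cx", "cy" (the principal point, pixels), "R" (3x3) and "t" (3): a world point X has camera coordinates R X + t. Camera axes: x right, y down, z forward; pixel columns grow to the right and rows downward; lengths in mm; the calibration is good to about 2 mm. A picture is of the moment at which its call begins. There is no depth.
- env.job_done(): hands the job in, once; it reports no verdict.
The state is a dict: "t": time; "joints": joint angles; "qvel": joint speeds; "tau": joint torques, N m; "eef_pos": TCP position; "tcp_rot": TCP orientation; "ft_force": force on the tool from outside, world axes, zero at the start; "moment": the same for the moment, N m; "opening": opening from 0.0 (shut) to 1.0 (fully open).
Only numpy, scipy, OpenCV 4.12 (cv2) and the standard library are available. Lean on these libraries where they do the work, as an engineer would, in place of code of your own. Each camera call takes 0.05 s, during which the arm holds its last target. There are 200 camera calls.

## Working session

There is one attempt and no reset: what is moved stays moved. The work goes in short steps, Python scripts to look and compute and a tool call to move; the robot and the scene stay as the last step left them, time stands still between calls to the robot, and variables do not carry over. Pictures are saved under pics/ and viewed, about 8 in all and at most 12, crops included, and the job is handed in when it is done.

Besides the shell and the picture viewer there is one more tool, called after ">>>" in YAML: its name, and indented under it one key for each argument. apply_moves: Moves the arm, as the interface text tells. Its arguments: {"type":"object","properties":{"increments":{"type":"array"}},"required":["increments"]}

```bash
mkdir -p pics; cat > h.py <<'E'
import numpy as np, cv2
from cell import status, imaging, env
def cam(n):
    c=imaging.read_camera(n); c['R']=np.array(c['R']);c['t']=np.array(c['t']);c['f']=192/np.tan(np.radians(c['fovy'])/2); return c
def ray(c,u,v):
    d=c['R'].T@np.array([(u-c['cx'])/c['f'],(v-c['cy'])/c['f'],1]); return -c['R'].T@c['t'],d/np.linalg.norm(d)
def onz(c,u,v,z):
    o,d=ray(c,u,v); return o+d*(z-o[2])/d[2]
def proj(c,X):
    p=c['R']@np.array(X,float)+c['t']; return p[:2]/p[2]*c['f']+[c['cx'],c['cy']]
def tri(c1,p1,c2,p2):
    o1,d1=ray(c1,*p1);o2,d2=ray(c2,*p2)
    s=np.linalg.lstsq(np.c_[d1,-d2],o2-o1,rcond=None)[0]; a=o1+d1*s[0];b=o2+d2*s[1]; return (a+b)/2,np.linalg.norm(a-b)
def save(c,f): cv2.imwrite('pics/'+f,np.ascontiguousarray(np.array(c['pixels'])[:,:,::-1]))
E
python3 - <<'E'
from h import *
a=cam('top');b=cam('side')
for c in(a,b): print(c['fovy'],c['cx'],c['cy'],-c['R'].T@c['t'],c['R'][2])
im=np.hstack([np.array(c['pixels']) for c in(a,b)])
save(a,'top0.png');save(b,'side0.png')
print(status.state())
E
```

```text
57.339351210066006 254.00166356374402 189.37444415454505 [413.02838668 139.63520544 915.43503148] [ 0.07969192 -0.01887938 -0.99664074]
57.818028919006245 255.1132781361926 185.01650095813773 [ 118.78278983 -545.38459701  403.89157656] [ 0.45439605  0.79330111 -0.40521301]
{'t': 0.1, 'joints': array([ 1.09338761e+00,  4.91495999e-01,  1.55937798e+00, -7.29416350e-06,
        1.09169013e+00, -1.05601862e-01]), 'qvel': array([-2.78778022e-04, -2.91450014e-03, -1.58765765e-03,  2.24725742e-03,
        9.21690588e-04,  1.35363281e-05]), 'tau': array([ 2.94363839e-03, -6.13631630e+01, -2.58612370e+01,  6.93906751e-02,
        4.69773996e-02, -3.96909172e-05]), 'eef_pos': array([226.95284051, 582.12698802, 225.1258418 ]), 'tcp_rot': array([ 3.04265045,  1.56982485, -2.04154202]), 'ft_force': array([-1.11142018, -0.36593291,  0.64339688]), 'moment': array([ 0.00742288, -0.04104596, -0.0048455 ]), 'opening': 0.9985418722085423}
```

View pics/top0.png

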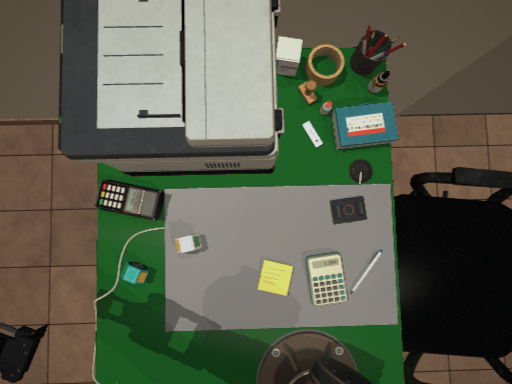

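View pics/side0.png

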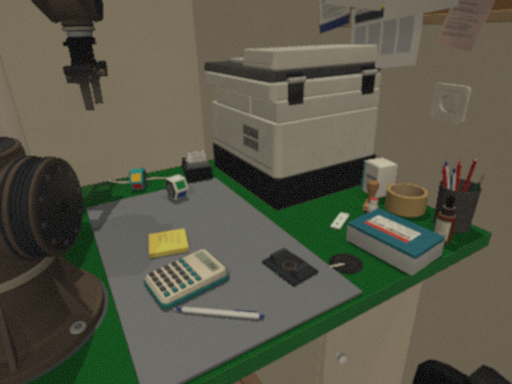

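```bash
python3 - <<'E'
from h import *
a=cam('top');b=cam('side')
P=lambda c,x,y,w,h,s:cv2.resize(np.array(c['pixels'])[y:y+h,x:x+w,::-1],None,fx=s,fy=s,interpolation=cv2.INTER_CUBIC)
A=P(a,165,225,50,37,8);B=P(a,323,190,50,37,8);C=P(b,155,165,50,37,8);D=P(b,255,242,70,52,5.7)
D=cv2.resize(D,(400,296))
cv2.imwrite('pics/crop.png',np.vstack([np.hstack([A,B]),np.hstack([C,D])]))
print(onz(a,189,243,40),onz(a,348,209,15),onz(a,135,272,20))
from scipy.spatial.transform import Rotation as Ro
print(Ro.from_euler('xyz',status.state()['tcp_rot']).as_matrix().round(3))
E
```

```text
[354.33229954 286.48840792  40.        ] [ 428.64518864 -117.9880743    15.        ] [284.75168281 424.97967298  20.        ]
[[-0.    -0.932  0.363]
 [-0.001  0.363  0.932]
 [-1.     0.    -0.001]]
```

View pics/crop.png

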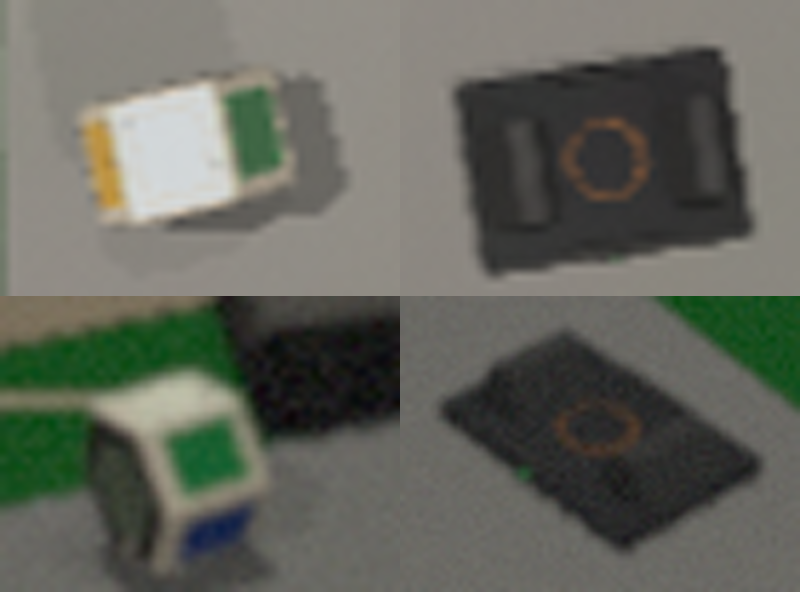

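```bash
cat >> h.py <<'E'
from scipy.spatial.transform import Rotation as Ro
def go(target,axyaw,tips=None):
    """shift (tool axes) and turn to put TCP at target with tool z along axyaw (deg, mod 180)"""
    s=status.state(); M=Ro.from_euler('xyz',s['tcp_rot']).as_matrix()
    d=M.T@(np.array(target)-s['eef_pos'])
    zy=np.degrees(np.arctan2(M[1,2],M[0,2])); w=(zy-axyaw+90)%180-90
    print('tcp',np.round(s['eef_pos'],1),'zyaw %.1f'%zy,'shift',d.round(1),'turn(tool x down) %.1f'%w,'j6 %.2f'%s['joints'][5],'F',np.round(s['ft_force'],1),'open %.3f'%s['opening'],'t %.1f'%s['t'])
E
python3 - <<'E'
from h import *
a=cam('top')
q=np.array([(108,108),(215,82),(237,195),(128,222)])/8+[165,225]
W=np.array([onz(a,u,v,60) for u,v in q]); print(W.round(1),W.mean(0))
e=lambda p,r:np.degrees(np.arctan2(*(p-r)[[1,0]]))
print('axis yaw',e(W[0],W[3]),e(W[1],W[2]),'side',e(W[0],W[1])-90,e(W[3],W[2])-90)
q=np.array([(55,88),(315,48),(352,235),(88,272)])/8+[323,190]
W=np.array([onz(a,u,v,12) for u,v in q]); print(W.round(1),W.mean(0),onz(a,323+207/8,190+158/8,12))
print('cradle yaw',e(W[0],W[3]),e(W[1],W[2]),e(W[0],W[1])-90,e(W[3],W[2])-90)
go([354,286,220],10)
E
```

```text
[[367.1 308.2  60. ]
 [374.  276.   60. ]
 [340.1 269.8  60. ]
 [333.  302.5  60. ]] [353.54889545 289.14682642  60.        ]
axis yaw 9.507155431398102 10.403849710976974 side 12.162485387761535 12.335220163746513
[[ 450.5  -72.8   12. ]
 [ 461.4 -157.8   12. ]
 [ 400.8 -166.8   12. ]
 [ 391.1  -80.9   12. ]] [ 425.94346304 -119.57158025   12.        ] [ 426.70930821 -121.02486003   12.        ]
cradle yaw 7.796978669683662 8.420236730188138 7.303328235321246 6.436335337131709
tcp [227.  582.2 225.4] zyaw 68.7 shift [   5.5 -225.9 -229.8] turn(tool x down) 58.7 j6 -0.11 F [0.4 0.1 0.7] open 0.999 t 0.2
```

>>> apply_moves:
  increments:
    - [1,0,-28,-28,0]
    - [1,0,-28,-28,0]
    - [1,0,-28,-28,0]
    - [1,0,-28,-28,0]
    - [1,0,-28,-28,0]
    - [1,0,-28,-28,0]
    - [1,0,-28,-28,0]
    - [1,0,-28,-28,0]
    - [1,0,0,0,0]
    - [1,0,0,0,0]

```text
t: 1.25
eef_pos: [354.7, 291.8, 225.8]
tcp_rot: [-0.226, 1.57, 0.971]
ft_force: [-0.5, 0.1, -0.5]
opening: 0.215
```

>>> apply_moves:
  increments:
    - [1,0,0,0,7]
    - [1,0,0,0,7]
    - [1,0,0,0,7]
    - [1,0,0,0,7]
    - [1,0,0,0,7]
    - [1,0,0,0,7]
    - [1,0,0,0,7]
    - [1,0,0,0,7]
    - [1,0,0,0,0]
    - [1,0,0,0,0]

```text
t: 2.25
eef_pos: [354.0, 293.0, 225.6]
tcp_rot: [1.617, 1.571, 1.844]
ft_force: [0.3, -1.4, 0.1]
opening: 0.007
```

```bash
python3 - <<'E'
from h import *
w=cam('wrist'); save(w,'w1.png'); print(w['fovy'],w['cx'],w['cy'],-w['R'].T@w['t'],w['R'])
for X in ([353.5,289,60],): print(proj(w,X))
go([353.5,289,220],11)
E
```

```text
62.909635899088 259.1153081297192 191.40358833801844 [338.11034611 360.05911756 385.55264241] [[ 9.74580590e-01  2.24036947e-01  3.45963273e-04]
 [ 2.17169108e-01 -9.45082058e-01  2.44248814e-01]
 [ 5.50477222e-02 -2.37965021e-01 -9.69712533e-01]]
[258.14198249 182.91602663]
tcp [354.  292.8 225.6] zyaw 12.9 shift [ 5.6 -3.6 -1.4] turn(tool x down) 1.9 j6 0.32 F [-1.   0.3  0.5] open 0.006 t 2.3
```

View pics/w1.png

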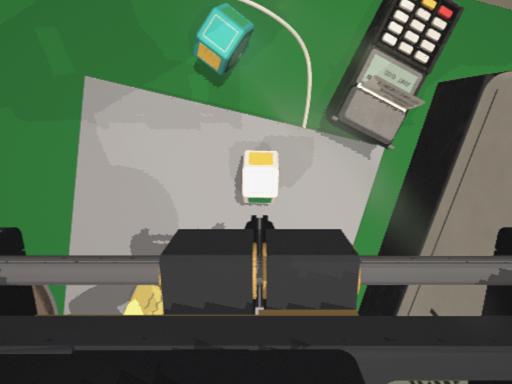

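```bash
cat >> h.py <<'E'
def blob(c,m,near,r=60):
    n,l,s,ce=cv2.connectedComponentsWithStats(m.astype(np.uint8)); k=[i for i in range(1,n) if s[i,4]>12 and np.hypot(*(ce[i]-near))<r]
    i=max(k,key=lambda i:s[i,4]); pts=np.argwhere(l==i)[:,::-1].astype(np.float32); return ce[i],s[i],cv2.boxPoints(cv2.minAreaRect(pts))
def hsv(c): return cv2.cvtColor(np.ascontiguousarray(c['pixels']),cv2.COLOR_RGB2HSV).astype(int)
E
python3 - <<'E'
from h import *
for n,near in(('wrist',(261,180)),('top',(189,243))):
    c=cam(n);H=hsv(c)
    for nm,m,z in(('panel',(H[...,2]>235)&(H[...,1]<15),60),('white',(H[...,2]>195)&(H[...,1]<60),60),('yel',(H[...,0]>12)&(H[...,0]<32)&(H[...,1]>130)&(H[...,2]>120),46.5)):
        try: ce,s,bx=blob(c,m,near,25)
        except Exception as e: print(nm,e); continue
        W=np.array([onz(c,*p,z)[:2] for p in bx]); ed=np.diff(np.vstack([W,W[:1]]),axis=0)
        print(n,nm,ce.round(1),s,onz(c,*ce,z).round(1),W.mean(0).round(1),np.hypot(*ed.T).round(1),np.degrees(np.arctan2(ed[:,1],ed[:,0])).round(1))
    print(H[160:200:4,261].tolist() if n=='wrist' else '')
E
```

```text
wrist panel [260. 181.] [243 166  35  31 991] [355.  291.3  60. ] [355.  291.1] [32.  35.1 32.  35.9] [  99.5   10.2  -79.  -169.9]
wrist white [260.2 177.6] [ 242  150   37   53 1395] [354.4 294.9  60. ] [353.9 296. ] [37.3 56.  38.8 56. ] [  12.9  -76.2 -167.1  102.2]
wrist yel [260.4 158.2] [249 153  23  12 254] [350.5 313.2  46.5] [350.1 312.8] [23.8 12.  24.  12. ] [  12.9  -76.6 -167.1  102.5]
[[23, 160, 241], [22, 122, 238], [90, 1, 246], [21, 7, 243], [0, 0, 245], [0, 0, 245], [0, 0, 245], [0, 0, 245], [21, 7, 243], [19, 17, 248]]
panel max() iterable argument is empty
top white [186.3 243.5] [179 235  16  18 198] [354.8 289.7  60. ] [354.8 289.7] [31.4 36.1 31.3 36.1] [ -79.  -168.1  101.    12.1]
yel max() iterable argument is empty
```

>>> apply_moves:
  increments:
    - [1,0,21,0,1]
    - [1,0,21,0,0]
    - [1,40,0,0,0]
    - [1,40,0,0,0]
    - [1,40,0,0,0]
    - [1,30,0,0,0]
    - [1,15,0,0,0]
    - [1,0,0,0,0]
    - [1,0,0,0,0]

```text
t: 3.3
eef_pos: [345.6, 333.5, 60.9]
tcp_rot: [3.07, 1.571, -3.008]
ft_force: [-0.3, 1.0, 0.6]
opening: 0.007
```

```bash
python3 - <<'E'
from h import *
w=cam('wrist'); b=cam('side')
go([345.4,334.3,61],12)
A=cv2.resize(np.array(b['pixels'])[165:215,125:225,::-1],None,fx=8,fy=8,interpolation=cv2.INTER_CUBIC)
cv2.imwrite('pics/s2.png',A)
print(status.state()['ft_force'])
E
```

```text
tcp [345.9 333.7  61.7] zyaw 11.7 shift [ 0.7  0.7 -0.4] turn(tool x down) -0.3 j6 0.43 F [-0.1  0.9 -0.2] open 0.004 t 3.4
[-0.14330412  0.85028061 -0.20507167]
```

View pics/s2.png

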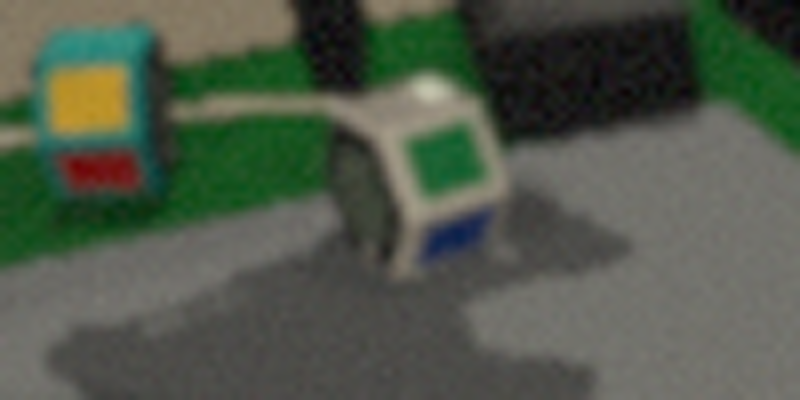

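>>> apply_moves:
  increments:
    - [1,0,-5,0,0]
    - [1,0,-5,0,0]
    - [1,0,-4,0,0]
    - [1,-2.3,-3.3,0,0]
    - [1,-2.1,-3.4,0,0]
    - [1,-1.8,-3.6,0,0]
    - [1,-1.5,-3.7,0,0]
    - [1,-1.3,-3.8,0,0]

```text
t: 4.2
eef_pos: [352.6, 302.5, 70.9]
tcp_rot: [0.512, 1.568, 0.716]
ft_force: [-3.2, 4.2, 12.9]
opening: 0.003
```

```bash
python3 - <<'E'
from h import *
w=cam('wrist'); b=cam('side')
go([345.4,334.3,61],12)
A=cv2.resize(np.array(b['pixels'])[165:215,125:225,::-1],None,fx=6,fy=6,interpolation=cv2.INTER_CUBIC)
B=cv2.resize(np.array(w['pixels'])[130:250,180:340,::-1],(600,450)[:2],interpolation=cv2.INTER_CUBIC)[:300]
cv2.imwrite('pics/s3.png',np.vstack([A,B]))
E
```

```text
tcp [352.6 302.3  70.9] zyaw 11.7 shift [10.  32.8 -0.6] turn(tool x down) -0.3 j6 0.36 F [-2.4  4.2 12.7] open 0.007 t 4.3
```

View pics/s3.png

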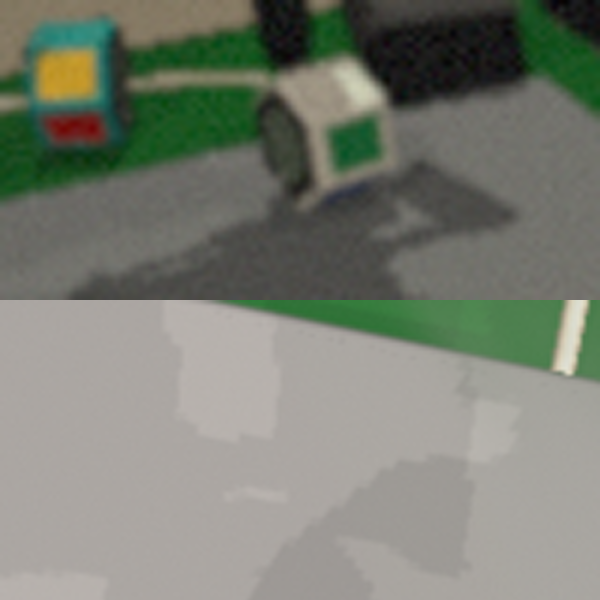

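>>> apply_moves:
  increments:
    - [1,-1.5,-3.9,0,0]
    - [1,-1.2,-3.9,0,0]
    - [1,-0.8,-4,0,0]
    - [1,-0.4,-4,0,0]
    - [1,-0.2,-4,0,0]
    - [1,0,0,0,0]

```text
t: 4.9
eef_pos: [356.2, 282.3, 74.0]
tcp_rot: [0.301, 1.57, 0.505]
ft_force: [-0.5, -0.3, 6.4]
opening: 0.006
```

```bash
python3 - <<'E'
from h import *
b=cam('side')
go([345.4,334.3,61],12)
A=cv2.resize(np.array(b['pixels'])[165:215,125:225,::-1],None,fx=6,fy=6,interpolation=cv2.INTER_CUBIC)
cv2.imwrite('pics/s4.png',A)
E
```

```text
tcp [356.1 282.5  73.9] zyaw 11.7 shift [12.9 52.9 -0. ] turn(tool x down) -0.3 j6 0.32 F [-0.4 -0.5  6.4] open 0.004 t 5.0
```

View pics/s4.png

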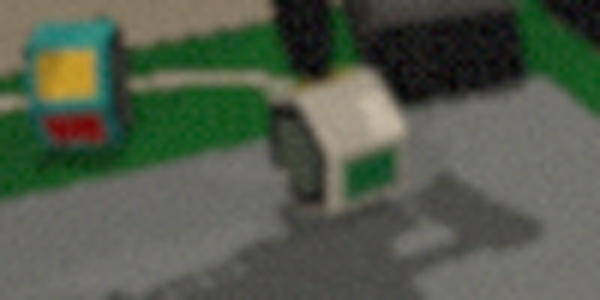

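>>> apply_moves:
  increments:
    - [1,-10,0,0,0]
    - [1,-40,0,0,0]
    - [1,-40,0,0,0]
    - [1,-40,0,0,0]
    - [1,-20,0,0,0]
    - [1,0,0,0,0]
    - [1,0,0,0,0]

```text
t: 5.65
eef_pos: [355.6, 282.6, 223.7]
tcp_rot: [0.534, 1.571, 0.738]
ft_force: [-0.3, -0.9, 0.4]
opening: 0.005
```

```bash
cat > m.py <<'E'
from h import *
def meas(near3):
    for n in('wrist','top'):
        c=cam(n);H=hsv(c);near=proj(c,near3);save(c,'last_%s.png'%n)
        h=H[...,0];S=H[...,1];V=H[...,2]
        for nm,m,z in(('white',(V>150)&(S<60),60),('yel',(h>12)&(h<32)&(S>130)&(V>120),60),('red',((h<8)|(h>172))&(S>130)&(V>70),60),('grn',(h>50)&(h<85)&(S>90),60)):
            try: ce,s,bx=blob(c,m,near,30)
            except Exception: continue
            W=np.array([onz(c,*p,z)[:2] for p in bx]); ed=np.diff(np.vstack([W,W[:1]]),axis=0)
            print(n,nm,ce.round(1),s[4],onz(c,*ce,z)[:2].round(1),W.mean(0).round(1),np.hypot(*ed.T).round(1)[:2],np.degrees(np.arctan2(ed[:,1],ed[:,0])).round(1)[:2])
E
python3 - <<'E'
from m import *
meas([361,260,60]); go([361,260,220],12)
E
```

```text
wrist yel [260.3 200.9] 368 [361.3 260.2] [361.5 260.1] [22.4 17.8] [ 11.7 -77.8]
wrist red [260.  177.1] 296 [355.7 285.7] [355.6 285.7] [23.  12.9] [ 11.7 -77.8]
top yel [198.6 240.5] 74 [361.1 260. ] [361.1 260.3] [18.  22.7] [ -77.5 -166.7]
top red [190.1 242.2] 23 [357.6 280.5] [357.2 280.2] [ 5.2 22.7] [ -77.5 -166.6]
tcp [355.5 282.5 222.7] zyaw 11.7 shift [  2.7 -23.1   0.9] turn(tool x down) -0.3 j6 0.32 F [-0.2 -0.5  0.1] open 0.005 t 5.8
```

>>> apply_moves:
  increments:
    - [1,0,22,1,0]
    - [1,40,0,0,0]
    - [1,40,0,0,0]
    - [1,40,0,0,0]
    - [1,30,0,0,0]
    - [1,11.5,0,0,0]
    - [1,0,0,0,0]
    - [1,0,0,0,0]

```text
t: 6.55
eef_pos: [352.7, 304.7, 62.7]
tcp_rot: [0.696, 1.571, 0.9]
ft_force: [-0.4, -0.7, 0.4]
opening: 0.002
```

```bash
python3 - <<'E'
from m import *
go([352.0,304.1,61],12)
E
```

```text
tcp [352.7 304.7  62.7] zyaw 11.7 shift [ 1.7 -0.4 -0.8] turn(tool x down) -0.3 j6 0.37 F [-0.4 -0.7  0.4] open 0.002 t 6.5
```

>>> apply_moves:
  increments:
    - [1,1,-5,0,0]
    - [1,0,-5,0,0]
    - [1,0,-4,0,0]
    - [1,-2.4,-3.3,0,0]
    - [1,-2.2,-3.4,0,0]
    - [1,-1.9,-3.6,0,0]
    - [1,-1.6,-3.7,0,0]
    - [1,-1.4,-3.8,0,0]

```text
t: 7.35
eef_pos: [359.2, 273.3, 71.2]
tcp_rot: [0.387, 1.57, 0.591]
ft_force: [-1.2, 1.9, 6.3]
opening: 0.002
```

>>> apply_moves:
  increments:
    - [1,-1.5,-3.9,0,0]
    - [1,-1.2,-3.9,0,0]
    - [1,-0.8,-4,0,0]
    - [1,-0.4,-4,0,0]
    - [1,-0.2,-4,0,0]
    - [1,0,0,0,0]
    - [1,-10,0,0,0]
    - [1,-40,0,0,0]
    - [1,-40,0,0,0]
    - [1,-40,0,0,0]

```text
t: 8.35
eef_pos: [362.5, 253.9, 206.9]
tcp_rot: [-3.078, 1.57, -2.873]
ft_force: [0.6, 0.6, -0.3]
opening: 0.005
```

>>> apply_moves:
  increments:
    - [0,-20,0,0,0]
    - [0,0,0,0,0]
    - [0,0,0,0,0]
    - [0,0,0,0,0]
    - [0,0,0,0,0]

```text
t: 8.85
eef_pos: [362.5, 253.8, 223.8]
tcp_rot: [-2.916, 1.569, -2.712]
ft_force: [0.9, -0.0, 0.2]
opening: 0.37
```

```bash
python3 - <<'E'
from m import *
meas([367.5,230,60]); go([367.5,230,220],12)
E
```

```text
wrist yel [259.3 219. ] 65 [370.9 211. ] [371.1 211. ] [22.8  2.3] [ 11.7 -77.8]
wrist red [259.1 202. ] 436 [366.8 229.8] [367.2 229.8] [20.1 24.5] [101.2  11.7]
top white [229.2 261.1] 664 [310.1 187.4] [304.3 184.9] [60.  89.4] [ -77.6 -167.1]
top yel [221.1 235.4] 43 [371.7 205.8] [371.9 205.7] [10.4 22.6] [ -80.2 -169.7]
top red [211.1 237.6] 78 [367.3 229.9] [366.8 230.5] [20.4 23.3] [ -77.5 -166.8]
tcp [362.7 253.9 224.1] zyaw 11.7 shift [  4.1 -24.4  -0.1] turn(tool x down) -0.3 j6 0.26 F [-0.1  0.1 -0.2] open 0.452 t 8.9
```

>>> apply_moves:
  increments:
    - [0,0,-24.4,0,-0.3]
    - [0,0,0,0,0]
    - [0,30,0,0,0]
    - [0,30,0,0,0]
    - [0,35,0,0,0]
    - [0,40,0,0,0]
    - [0,40,0,0,0]
    - [0,20,0,0,0]
    - [0,0,0,0,0]
    - [0,0,0,0,0]

```text
t: 9.95
eef_pos: [367.8, 230.3, 29.9]
tcp_rot: [-3.049, 1.57, -2.839]
ft_force: [-0.4, 0.5, 0.4]
opening: 1.001
```

```bash
python3 - <<'E'
from m import *
go([367.3,229.9,27],12)
E
```

```text
tcp [367.8 230.3  29.9] zyaw 12.0 shift [ 2.9 -0.3 -0.6] turn(tool x down) -0.0 j6 0.20 F [-0.4  0.5  0.4] open 1.001 t 9.9
```

>>> apply_moves:
  increments:
    - [0,2.5,0,0,0]
    - [1,0,0,0,0]
    - [1,0,0,0,0]
    - [1,0,0,0,0]
    - [1,0,0,0,0]
    - [1,0,0,0,0]
    - [1,0,0,0,0]
    - [1,0,0,0,0]

```text
t: 10.75
eef_pos: [367.9, 230.1, 27.3]
tcp_rot: [1.567, 1.571, 1.776]
ft_force: [1.0, -0.4, 0.0]
opening: 0.467
```

>>> apply_moves:
  increments:
    - [1,-5,0,0,0]
    - [1,-15,0,0,0]
    - [1,-30,0,0,0]
    - [1,-40,0,0,0]
    - [1,-30,0,0,0]
    - [1,0,0,0,0]

```text
t: 11.35
eef_pos: [369.0, 230.7, 150.7]
tcp_rot: [0.207, 1.565, 0.417]
ft_force: [0.4, -0.7, -1.9]
opening: 0.397
```

```bash
python3 - <<'E'
from m import *
go([424,-40,147],7.5)
E
```

```text
tcp [369.  230.7 150.7] zyaw 12.0 shift [   3.4 -276.2   -2.5] turn(tool x down) 4.5 j6 0.20 F [ 0.4 -0.7 -1.9] open 0.397 t 11.3
```

>>> apply_moves:
  increments:
    - [1,0,-20,0,0]
    - [1,0,-36,0,0]
    - [1,0,-40,0,0]
    - [1,0,-40,0,0]
    - [1,0,-40,0,0]
    - [1,0,-40,0,0]
    - [1,0,-36,0,2]
    - [1,0,-20,0,2.5]
    - [1,0,0,0,0]
    - [1,0,0,0,0]

```text
t: 12.35
eef_pos: [423.2, -36.0, 146.7]
tcp_rot: [2.663, 1.569, 2.793]
ft_force: [-1.4, 0.3, -1.0]
opening: 0.398
```

```bash
python3 - <<'E'
from m import *
go([426.5,-120,147],7.5)
w=cam('wrist');a=cam('top')
W=np.array(w['pixels'])[:,:,::-1];T=cv2.resize(np.array(a['pixels'])[180:240,310:390,::-1],(512,384),interpolation=cv2.INTER_CUBIC)
cv2.imwrite('pics/c.png',cv2.resize(np.vstack([T,W]),(400,600)))
for c in(w,a): print(proj(c,[426.5,-120,12]))
E
```

```text
tcp [423.2 -36.  146.7] zyaw 7.5 shift [ -0.3 -83.7  -7.6] turn(tool x down) -0.0 j6 -0.37 F [-1.4  0.3 -1. ] open 0.398 t 12.3
[252.2872617 265.3712574]
[348.4839479  209.84099877]
```

View pics/c.png

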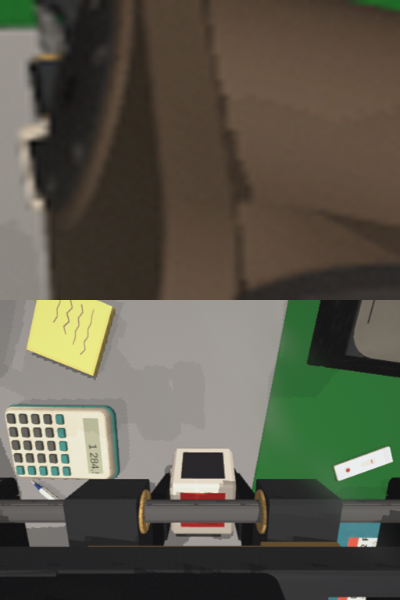

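>>> apply_moves:
  increments:
    - [1,0,-20,0,0]
    - [1,0,-35,0,0]
    - [1,0,-40,0,0]
    - [1,0,-35,-8,0]
    - [1,0,-25,-8,0]
    - [1,0,-10,0,0]
    - [1,0,0,0,0]
    - [1,0,0,0,0]

```text
t: 13.25
eef_pos: [429.5, -200.5, 147.2]
tcp_rot: [2.042, 1.57, 2.174]
ft_force: [0.3, -0.4, -1.6]
opening: 0.398
```

```bash
python3 - <<'E'
from m import *
go([426.5,-120,147],7.5)
w=cam('wrist');save(w,'w2.png')
print(proj(w,[426.5,-120,12]))
H=hsv(w);h,S,V=H[...,0],H[...,1],H[...,2]
p=proj(w,[426.5,-120,12])
m=(h<22)&(S>70)&(V>40); yy,xx=np.nonzero(m); k=np.hypot(xx-p[0],yy-p[1])<28
e=cv2.fitEllipse(np.c_[xx[k],yy[k]].astype(np.float32)); print(k.sum(),e,onz(w,*e[0],12))
ce,s,bx=blob(w,(V<75),p,40); Wd=np.array([onz(w,*q,12)[:2] for q in bx]); ed=np.diff(np.vstack([Wd,Wd[:1]]),axis=0)
print(s,bx.round(),Wd.mean(0),np.hypot(*ed.T),np.degrees(np.arctan2(ed[:,1],ed[:,0])))
E
```

```text
tcp [ 429.5 -200.5  147.2] zyaw 7.6 shift [ 0.2 80.2  7.6] turn(tool x down) 0.1 j6 -0.71 F [ 0.3 -0.4 -1.6] open 0.398 t 13.2
[268.03925308  99.54240273]
183 ((269.70562744140625, 98.98148345947266), (26.42091178894043, 27.54581069946289), 8.74358081817627) [ 427.92454673 -119.32101301   12.        ]
[237 104   1  15  15] [[237. 118.]
 [237. 118.]
 [237. 104.]
 [237. 104.]] [ 399.8511312  -133.66881223] [ 0.        12.3584199  0.        12.3584199] [  0.          96.54637605   0.         -83.45362395]
```

View pics/w2.png

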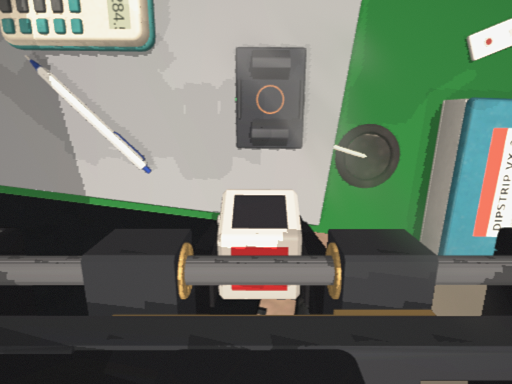

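```bash
python3 - <<'E'
from m import *
w=cam('wrist');g=cv2.cvtColor(np.ascontiguousarray(w['pixels']),cv2.COLOR_RGB2GRAY)[30:165,215:325]
m=((g<115)).astype(np.uint8); n,l,s,ce=cv2.connectedComponentsWithStats(m); i=l[40,40] or 1+np.argmax(s[1:,4])
pts=np.argwhere(l==i)[:,::-1].astype(np.float32)+[215,30]; bx=cv2.boxPoints(cv2.minAreaRect(pts.astype(np.float32)))
for z in(12,):
  Wd=np.array([onz(w,*q,z)[:2] for q in bx]); ed=np.diff(np.vstack([Wd,Wd[:1]]),axis=0)
  print(s[i],bx.round(),Wd.mean(0),np.hypot(*ed.T),np.degrees(np.arctan2(ed[:,1],ed[:,0])))
a=cam('top');H=hsv(a);p=proj(a,[427.3,-120.2,12]);print(p,H[int(p[1])-8:int(p[1])+9:4,int(p[0])].tolist())
yy,xx=np.nonzero((H[...,0]<22)&(H[...,1]>70)&(H[...,2]>40));k=np.hypot(xx-p[0],yy-p[1])<8;print(k.sum())
if k.sum()>8: e=cv2.fitEllipse(np.c_[xx[k],yy[k]].astype(np.float32));print(e,onz(a,*e[0],12))
go([427.3,-120.2,80],7.5)
E
```

```text
[  21   18   70  101 5438] [[236. 148.]
 [236.  48.]
 [305.  48.]
 [305. 148.]] [ 428.73291054 -119.8628308 ] [86.7059069  60.03023004 86.74965394 64.67713065] [  96.5276847     7.5579461   -80.40215831 -172.44452499]
[348.5465798  209.52882354] [[30, 5, 52], [12, 103, 92], [150, 5, 52], [10, 39, 59], [30, 5, 51]]
39
((348.32281494140625, 209.5128631591797), (9.2113037109375, 9.689594268798828), 130.99722290039062) [ 427.35543597 -119.62174001   12.        ]
tcp [ 429.5 -200.5  147.3] zyaw 7.6 shift [67.4 79.9  8.4] turn(tool x down) 0.1 j6 -0.71 F [-0.1 -0.3 -0.5] open 0.400 t 13.4
```

>>> apply_moves:
  increments:
    - [1,0,20,2,0]
    - [1,0,30,3,0]
    - [1,0,20,2,0]
    - [1,0,10.5,1.7,0]
    - [1,30,0,0,0]
    - [1,35,0,0,0]
    - [1,20,0,0,0]
    - [1,0,0,0,0]
    - [1,0,0,0,0]

```text
t: 14.3
eef_pos: [427.8, -120.8, 62.6]
tcp_rot: [2.401, 1.57, 2.533]
ft_force: [1.0, 0.1, -1.2]
opening: 0.398
```

```bash
python3 - <<'E'
from m import *
go([427.6,-119.5,33.3],7.5)
E
```

```text
tcp [ 427.8 -120.8   62.6] zyaw 7.5 shift [29.3  1.3  0. ] turn(tool x down) 0.0 j6 -0.56 F [ 1.   0.1 -1.2] open 0.398 t 14.3
```

Correct +1 mm in y, then lower gently to just above the floor.

>>> apply_moves:
  increments:
    - [1,5,1.3,0,0]
    - [1,7,0,0,0]
    - [1,5,0,0,0]
    - [1,4,0,0,0]
    - [1,3,0,0,0]
    - [1,2,0,0,0]
    - [1,1,0,0,0]
    - [1,0,0,0,0]

```text
t: 15.1
eef_pos: [427.3, -119.6, 36.7]
tcp_rot: [-0.443, 1.57, -0.313]
ft_force: [-5.9, 1.5, 29.3]
opening: 0.398
```

```bash
python3 - <<'E'
from m import *
go([427.6,-119.5,33.3],7.5)
E
```

```text
tcp [ 427.3 -119.6   36.7] zyaw 7.5 shift [3.4 0.  0.3] turn(tool x down) -0.0 j6 -0.55 F [-5.9  1.5 29.3] open 0.398 t 15.1
```

```bash
python3 - <<'E'
from m import *
b=cam('side');print([proj(b,[427.5,-119.5,z]).round() for z in(6,12,39,66)])
w=cam('wrist')
A=cv2.resize(np.array(b['pixels'])[205:295,240:340,::-1],(660,594),interpolation=cv2.INTER_CUBIC)
cv2.imwrite('pics/s5.png',A)
E
```

```text
[array([288., 267.]), array([288., 264.]), array([288., 252.]), array([288., 239.])]
```

View pics/s5.png

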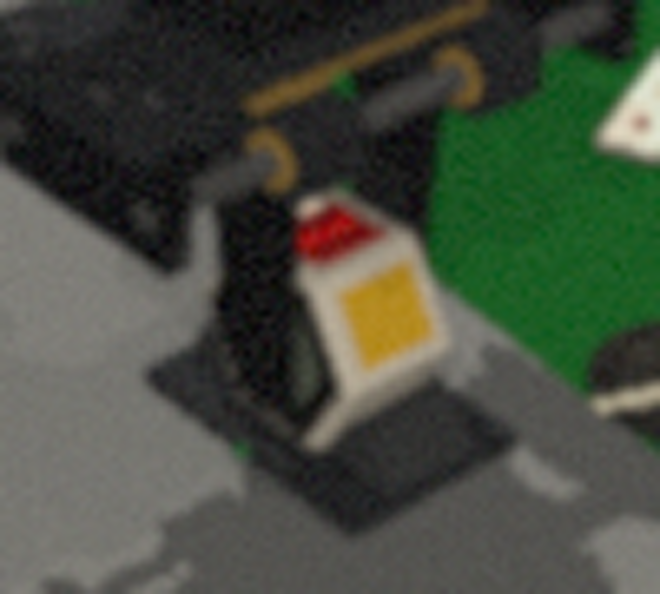

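```bash
python3 - <<'E'
from m import *
b=cam('side');y=np.radians(7.5);R=Ro.from_euler('z',y).as_matrix()
for z0 in(39,42.4):
  for nm,l in dict(brf=(-19,-15.6,-27),mrf=(-19,-31.2,0),mrb=(19,-31.2,0),trf=(-19,-15.6,27),trb=(19,-15.6,27)).items():
    u=proj(b,R@np.array(l)+[427.5,-119.5,z0]); print(z0,nm,((u-[240,205])*6.6).round())
for nm,l in dict(flc=(-31,44,0),frc=(-31,-44,0),rrc=(31,-44,0)).items(): print(nm,[((proj(b,R@np.array(l)+[427.5,-119.5,z])-[240,205])*6.6).round() for z in (6,12)])
go([427.6,-119.5,33.3],7.5)
E
```

```text
39 brf [303. 445.]
39 mrf [345. 390.]
39 mrb [449. 334.]
39 trf [306. 276.]
39 trb [411. 224.]
42.4 brf [303. 435.]
42.4 mrf [346. 379.]
42.4 mrb [449. 324.]
42.4 trf [306. 265.]
42.4 trb [411. 213.]
flc [array([130., 377.]), array([129., 360.])]
frc [array([343., 537.]), array([344., 519.])]
rrc [array([509., 440.]), array([511., 422.])]
tcp [ 427.3 -119.6   36.7] zyaw 7.5 shift [3.4 0.  0.3] turn(tool x down) -0.0 j6 -0.55 F [-5.4  1.7 29.7] open 0.402 t 15.2
```

>>> apply_moves:
  increments:
    - [1,-1,0,0,0]
    - [1,0,0,0,0]
    - [1,0,0,0,0]

```text
t: 15.55
eef_pos: [427.5, -119.6, 36.7]
tcp_rot: [-0.468, 1.57, -0.337]
ft_force: [-1.8, -0.2, 11.5]
opening: 0.395
```

>>> apply_moves:
  increments:
    - [0.5,0,0,0,0]
    - [0.5,0,0,0,0]
    - [0.5,0,0,0,0]
    - [0.4,0,0,0,0]
    - [0.3,0,0,0,0]
    - [0.2,0,0,0,0]
    - [0.2,0,0,0,0]

```text
t: 16.25
eef_pos: [427.4, -119.5, 36.3]
tcp_rot: [1.454, 1.571, 1.585]
ft_force: [0.0, -0.4, -0.8]
opening: 0.764
```

>>> apply_moves:
  increments:
    - [0.2,-5,0,0,0]
    - [0.2,-15,0,0,0]
    - [0.2,-30,0,0,0]
    - [0.2,-40,0,0,0]
    - [0.2,-30,0,0,0]
    - [0.2,0,-30,-4,0]
    - [0.2,0,-30,-4,0]
    - [0.2,0,-20,-3,0]
    - [0.2,0,0,0,0]
    - [0.2,0,0,0,0]

```text
t: 17.25
eef_pos: [426.5, -200.0, 156.4]
tcp_rot: [2.038, 1.57, 2.167]
ft_force: [-0.4, -0.0, 0.1]
opening: 0.798
```

```bash
python3 - <<'E'
from m import *
meas([427.5,-119.5,66]); w=cam('wrist'); b=cam('side')
A=cv2.resize(np.array(w['pixels'])[30:190,190:350,::-1],(400,400),interpolation=cv2.INTER_CUBIC)
B=cv2.resize(np.array(b['pixels'])[220:280,250:310,::-1],(400,400),interpolation=cv2.INTER_CUBIC)
cv2.imwrite('pics/f.png',np.hstack([A,B]))
R=Ro.from_euler('z',7.5,degrees=True).as_matrix()
ring=lambda l:R@np.array(l)+[427.5,-119.5,39]
for nm,l in dict(brf=(-19,-15.6,-27),brb=(19,-15.6,-27),mrf=(-19,-31.2,0),mrb=(19,-31.2,0),trf=(-19,-15.6,27),trb=(19,-15.6,27),tlf=(-19,15.6,27)).items():
    print(nm,'w',((proj(w,ring(l))-[190,30])*2.5).round(),'s',((proj(b,ring(l))-[250,220])*400/60+[400,0]).round())
print(proj(w,ring((0,0,27))))
E
```

```text
wrist white [274.3  95.2] 2093 [ 427.3 -117.3] [ 427.5 -120.2] [57.2 39.6] [96.9  7.4]
wrist red [264.6 103.8] 242 [ 420.7 -124.6] [ 422.9 -121.2] [17.3 15.6] [97.4  7.4]
top white [351.4 209.6] 144 [ 426.1 -113.4] [ 425.6 -111.3] [55.6 36.9] [ -85.1 -176.5]
top yel [362.6 207.9] 17 [ 429.6 -141.2] [ 429.5 -141.2] [ 3.8 24.5] [ -83.3 -174.7]
top red [354.9 209.2] 85 [ 426.9 -122. ] [ 426.5 -121.6] [20.3 24.8] [ -82.  -173.3]
brf w [153. 221.] s [639. 350.]
brb w [254. 221.] s [742. 294.]
mrf w [152. 268.] s [682. 294.]
mrb w [261. 268.] s [787. 238.]
trf w [149. 224.] s [642. 178.]
trb w [271. 224.] s [748. 126.]
tlf w [149. 118.] s [562. 127.]
[274.38385103  98.63767316]
```

View pics/f.png

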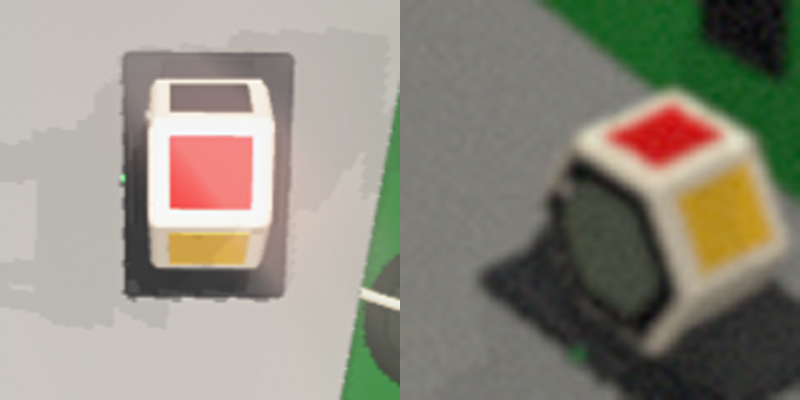

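```bash
python3 -c "
from h import *
print(status.state()['ft_force'],status.state()['t']); env.job_done()"
```

```text
[-0.05113348  0.07904116  0.32966181] 17.45
the job is handed in; nothing more can be done
```

The timer is sitting in its charging cradle, red side up and screen to the front. I handed the job in at about 17.5 s. I rolled it twice to the right with a fingertip, gripped it by its end faces, set it in the cradle and moved the gripper clear.

**Last checks:**
- **Seating:** in the wrist view, the centre of the red side is within about 1 px of where a fully seated timer would show it, and the top corners within about 2 px. The timer is level and turned to match the cradle.
- **Height:** the side view agrees with a seated timer to about 2–3 px, slightly low rather than high. I put that down to camera calibration.
- **Robot:** the gripper was clear of everything, with no force reading on it.

**What disagreed:**
- **Gripper height:** the timer touched down with the gripper 3.4 mm higher than I had worked out, pressing with about 29 N. Most likely I started lifting before the fingers had fully closed, so the timer sat lower in the grip. I eased off before letting go.
- **Colour mask:** one automatic position reading of the red side was off because of glare, so I read that one from the picture instead.

I did not touch the cassette, test kit, vial, card terminal or the turquoise look-alike, but I did not re-measure their positions at the end.

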